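Fit the tee handle on the bleed valve of the caliper test console and shut the valve

TASK

Fit the red tee handle onto the square stem of the bleed valve on the sloping front panel of the caliper test console, with its red bar in line with the yellow indicator strip under the stem, and push it fully home. Then turn it clockwise to the stop, so that the valve is shut and the red bar lies straight across the panel from left to right; leave the handle seated on the stem. Do not push the other loose things on the bench about.

Things in the scene. Friction and masses are not known exactly. Their poses are not given: they have to be found in the camera images.
- tee_handle: Loose tee handle, red bar on a steel socket, 0.2 to 0.35 kg, 62 mm high, standing upright on the black mat. Origin: centre of the socket's underside; z up its axis, x along the bar. Socket 34 x 34 mm, 28 mm high, sides along x and y; its square bore opens downward: 19.2 mm across, 24 mm deep, mouth chamfered 1.5 mm. It fits four ways; only the two with bar along the yellow strip are right.
- bar_middle (a point): Centre of the handle's red bar, 54 mm above the handle's origin, same axes. The bar is 95 mm long (x), 14 mm thick (y), 16 mm high (z), with flat sides: grip it here across its thickness. Below it a round neck 13 mm in diameter and 18 mm long, then the socket.
- console: Fixed sage-green test console, 380 mm wide (y), 260 deep (x). Its dark grey panel slopes 30 degrees from level, from 70 mm high at the front edge (-x side, towards the robot) to 220 at the rear. Origin: centre of its underside; x to its rear, y left, z up. Bleed valve right of the middle, a gauge (16 mm high) upper left, a black knob (28 mm high) lower left. A caliper is fixed at its right.
- stem_seat (a point): Point on the valve's axis at the flat top of its round dark steel bonnet (48 mm across, 12 mm above the panel), where the handle's underside centre rests when fully home. Turns with the stem: z along the stem out of the panel (30 degrees from vertical, leaning to the console's front), y along the yellow indicator strip (82 x 10 mm, on the bonnet's top), x across it.
- stem_tip (a point): End of the steel stem, 20.5 mm above stem_seat along the axis, same axes. The stem is a square of 18 mm with sides along x and y; its top 3.5 mm taper to 13.6 mm. A black line on its end runs along y, as the yellow strip does.
- stem (a joint): Valve angle (rad). 0 = shut, at the stop, yellow strip straight across the panel (console's y) between two red marks; grows counter-clockwise, seen looking onto the panel, to 1.57 = open, strip up and down the slope. Starts at 0.75 to 1.25. About 0.12 N m of friction; stays where left. The bore's play lets the handle turn about 0.07 rad before the stem follows.
- hex_handle: Bystander: loose hexagon key with a blue round bar 84 mm long and a round dark steel foot 34 mm across, 58 mm high, standing on the mat. Origin: centre of its underside, x along the bar.
- piston_a: Bystander: loose aluminium caliper piston, a cup 38 mm in diameter, 34 mm high, open end up, on the mat. Origin: centre of its underside.
- piston_b: Bystander: loose aluminium caliper piston, a cup 34 mm in diameter, 34 mm high, on the mat. Origin: centre of its underside.
- brake_pad: Bystander: loose brake pad 110 x 46 x 16 mm lying on the mat. Origin: centre of its underside.
- screwdriver: Bystander: loose screwdriver with a red handle lying on the mat, some 200 mm long. Origin at its middle, x along it.
- fluid_bottle: Bystander: loose grey bottle with a yellow label and black cap, 64 mm in diameter, 170 mm high, standing on the table behind the mat. Origin: centre of its underside.
Mind the look-alikes: they are no part of the job. Leave any purple or turquoise look-alike of the tee_handle alone.

How it is judged:
On the way, in this order (a step that is already met when the one before it is completed fails the run):
1. the handle is fully home on the square stem while the valve is still open (joint stem above 0.4 rad): its underside centre within 4 mm of the seat point (distance between tee_handle and stem_seat below 0.004 m and angle between the z axis of tee_handle and the z axis of stem_seat, either way round below 0.08 rad and value of joint stem above 0.4 rad), for 0.2 s.
2. the valve is turned shut (joint stem below 0.08 rad) with the handle home on the stem (value of joint stem below 0.08 rad and distance between tee_handle and stem_seat below 0.005 m), for 0.2 s.
At the end, for the whole second after the job is handed in: The valve is shut (stem within 0.08 rad of its stop), the tee handle sits fully home on the stem (its underside centre within 4 mm of the seat, its axis within 0.08 rad of the stem's), its bar lies across the panel within 0.2 rad, and it is at rest and released (value of joint stem below 0.08 rad and distance between tee_handle and stem_seat below 0.004 m and angle between the z axis of tee_handle and the z axis of stem_seat, either way round below 0.08 rad and angle between the x axis of tee_handle and the y axis of console, either way round below 0.2 rad and linear speed of tee_handle below 0.02 m/s); the robot touches nothing.
It fails at once if one of the loose bystanders (hex key, pistons, brake pad, screwdriver, bottle) is pushed more than 30 mm from its place (distance of any of hex_handle, piston_a, piston_b, brake_pad, screwdriver, fluid_bottle from where it was at the start of the episode above 0.03 m).
It also fails if it takes over 45 s, if anything falls off the work surface, if the arm or the gripper's body presses on something with over 40 N, if the wrist force passes 120 N, or if a joint passes its speed limit or range.

ROBOT

A 6-joint arm with a two-finger parallel gripper is mounted at the origin on the work surface. World frame = base frame: x ahead of the robot, y to its left, z up, the work surface at z = 0. Lengths are in m, angles in rad, forces in N, time in s.
With the tool pointing down it reaches from about 0.35 to 0.775 m from the base axis. Payload 7.3 kg.
Tool frame: the origin (TCP) lies at the very end of the fingers, on their centre line; the grasp point (between the pads) lies 19 mm behind it (robot.pinch_z is the distance from the TCP to the grasp point, in m); z points along the fingers, y is the line along which they close (so a half turn about z gives the same grasp; the last joint's range is limited). The gripper opens to 92 mm and grips with 3 to 60 N. Pads are 19 mm wide; open, the fingers measure 130 mm over their backs; the gripper's body (75 mm by 190 mm) begins 47 mm behind the grasp point.
Start: joints at [0.958, 0.342, 1.524, -0, 1.275, -0.146], TCP at [0.236, 0.469, 0.227] pointing down, gripper open.
Joint ranges: [-2.53, 2.53], [-0.77, 2.02], [0.04, 2.7], [-1, 4.14], [0.28, 2.66], [-3.11, 3.11]. Speed limits (rad/s): [2.57, 2.57, 3.14, 3.14, 3.14, 3.14].

INTERFACE

Orientations are given as [roll, pitch, yaw] about the fixed x, y, z axes, in that order (R = Rz(yaw) Ry(pitch) Rx(roll)).
In Python, from cell import robot gives the robot as it stands.
- The arm moves only by the tool move_arm, never from a script. Its argument "motion" is a list of rows, each a list of 6 numbers: the shift along the tool's x, y, z in units of 0.1 m (1.0 is 0.1 m), then the turn, a rotation vector about the tool's x, y, z in units of pi rad (1.0 is pi rad). In form: [[dx, dy, dz, rx, ry, rz], ...]. A call has 1 to 12 rows; each row is the pose to reach, as a shift and turn from the pose commanded when the call began, along the tool's axes at that moment, turning the shorter way round; what a row does not reach only later rows make up. A row lasts 1/8 s, in which the tool goes at most 62.5 mm and 10.7 degrees, less where a joint would pass 70% of its speed; a pose out of reach is approached as far as the arm can. A call with a number of a shift or a turn outside -1 to 1 is refused whole. A call with a gripper value outside its range is refused whole. "fingers" is the opening, from -1 (shut) to 1 (fully open), set as the call begins (left out, the last holds). The fingers move at their own pace and stop on an object; "newtons" is the grip in N (left out, the last holds). Time passes only in rows, so rows that repeat a pose let the fingers close. It gives the time, the measured TCP pose, the force, the opening and the grip force at its end, in the units of the state.
- robot.observe(): the state, without advancing time (a new reading comes with each control period).
- robot.read_camera(name): name is "scene" or "top" or "wrist"; returns a dict with "image" (480x640x3 uint8, red, green, blue), "range_z" (480x640 float32, m along the optical axis (not along the pixel's ray), 0 where there is no reading), "vfov" (degrees; the focal length in pixels is half the picture's height over the tangent of half this angle, whatever the lens; pixels are square), "cx", "cy" (the principal point, pixels), "extrinsics" (4x4, takes a point from camera to world coordinates); the wrist camera has in their place "hand_eye" (4x4, takes a point from camera to tool coordinates, whose origin is the TCP and whose axes are the flange's). Camera axes: x right, y up, looking along -z (the intrinsics and any distortion apply to the point x, -y, -z); pixel columns grow to the right and rows downward; lengths in m; the calibration is good to about 2 mm. A picture is of the moment at which its call begins: read the wrist's pose just before it.
- robot.hand_in(): hands the job in; it is judged then, once.
The state is a dict: "time": time; "qpos": joint angles; "qvel": joint speeds; "joint_efforts": joint torques, N m; "tool_pos": TCP position; "tool_rot": TCP orientation; "contact_force": force on the tool from outside, world axes, zero at the start; "torque": the same for the moment, N m; "opening": finger opening in m; "grip_force": force on a finger pad.
Only numpy, scipy, OpenCV 4.12 (cv2) and the standard library are available. Lean on these libraries where they do the work, as an engineer would, in place of code of your own. Each camera call takes 0.05 s, during which the arm holds its last target. There are 200 camera calls.

## Working session

There is one attempt and no reset: what is moved stays moved. The work goes in short steps, Python scripts to look and compute and a tool call to move; the robot and the scene stay as the last step left them, time stands still between calls to the robot, and variables do not carry over. Pictures are saved under pics/ and viewed, at most 10 in all, crops included, and the job is handed in when it is done.

Besides the shell and the picture viewer there is one more tool, called after "Call:" by a JSON object that holds its "op" and its "data". move_arm: Moves the arm, as the interface text tells. Shifts and turns lie within -1 to 1; 1 stands for 0.1 m of shift or pi rad of turn. Its arguments: {"type":"object","properties":{"motion":{"type":"array"},"fingers":{"type":"number"},"newtons":{"type":"number"}},"required":["motion"]}

```bash
mkdir -p pics; ls; cat > h.py <<'E'
import numpy as np, cv2
from scipy.spatial.transform import Rotation as R
from cell import robot
def pose(s):
    T=np.eye(4);T[:3,:3]=R.from_euler('xyz',s['tool_rot']).as_matrix();T[:3,3]=s['tool_pos'];return T
def cam(name):
    s=robot.observe();c=robot.read_camera(name)
    c['T']=np.array(c['extrinsics']) if 'extrinsics' in c else pose(s)@np.array(c['hand_eye'])
    c['f']=240/np.tan(np.radians(c['vfov'])/2);return c
def world(c):
    v,u=np.mgrid[:480,:640];d=c['range_z']
    P=np.stack([(u-c['cx'])/c['f']*d,-(v-c['cy'])/c['f']*d,-d],-1)
    return P@c['T'][:3,:3].T+c['T'][:3,3]
def ray(c,u,v):
    d=c['T'][:3,:3]@np.array([(u-c['cx'])/c['f'],-(v-c['cy'])/c['f'],-1.]);return c['T'][:3,3],d
def onz(c,u,v,z):
    o,d=ray(c,u,v);return o+d*(z-o[2])/d[2]
def save(im,n): cv2.imwrite('pics/'+n+'.png',cv2.cvtColor(im,cv2.COLOR_RGB2BGR))
E
python3 - <<'E'
from h import *
for n in('scene','top'):
    c=cam(n);save(c['image'],n);np.savez('/tmp/'+n+'.npz',**c)
    print({k:v for k,v in c.items() if k not in('image','range_z')})
print(robot.observe())
E
```

```text
pics
{'vfov': 46.62299170072954, 'cx': 312.5343157560716, 'cy': 240.24005249041593, 'extrinsics': array([[-0.76726325, -0.3417871 ,  0.54266811,  1.1349195 ],
       [ 0.64113825, -0.42958917,  0.63592051,  0.92767793],
       [ 0.01577492,  0.83584372,  0.54874077,  0.76648938],
       [ 0.        ,  0.        ,  0.        ,  1.        ]]), 'T': array([[-0.76726325, -0.3417871 ,  0.54266811,  1.1349195 ],
       [ 0.64113825, -0.42958917,  0.63592051,  0.92767793],
       [ 0.01577492,  0.83584372,  0.54874077,  0.76648938],
       [ 0.        ,  0.        ,  0.        ,  1.        ]]), 'f': np.float64(556.9661310609785)}
{'vfov': 48.89375652864877, 'cx': 312.18999570852264, 'cy': 236.7220333006124, 'extrinsics': array([[-0.01146422,  0.99789267, -0.06386534,  0.44761304],
       [-0.99986138, -0.01221122, -0.01131845,  0.17291529],
       [-0.01207447,  0.06372673,  0.99789434,  1.33521937],
       [ 0.        ,  0.        ,  0.        ,  1.        ]]), 'T': array([[-0.01146422,  0.99789267, -0.06386534,  0.44761304],
       [-0.99986138, -0.01221122, -0.01131845,  0.17291529],
   
[... 160 characters left out ...]
ime': 0.1, 'qpos': array([ 9.57965940e-01,  3.42625398e-01,  1.52493142e+00,  2.20451753e-06,
        1.27540754e+00, -1.45988199e-01]), 'qvel': array([ 5.69524215e-05, -1.70008915e-03, -2.45578883e-03,  3.80647831e-04,
       -9.18437284e-04, -1.18630814e-03]), 'joint_efforts': array([ 9.79253055e-04, -4.32007062e+01, -2.44691670e+01,  7.18946778e-02,
        5.26417291e-02, -7.29627686e-05]), 'tool_pos': array([0.23604464, 0.46852864, 0.22612535]), 'tool_rot': array([-3.14023585e+00, -2.01627762e-04,  2.67474969e+00]), 'contact_force': array([-0.01165957, -0.33415075,  0.00872023]), 'torque': array([-0.01861027,  0.02778973, -0.03088401]), 'grip_force': 0.0, 'opening': 0.09235320035207464}
```

View pics/top.png

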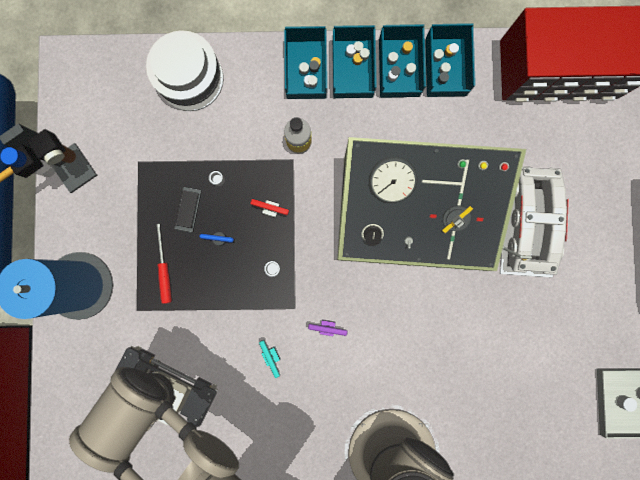

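View pics/scene.png

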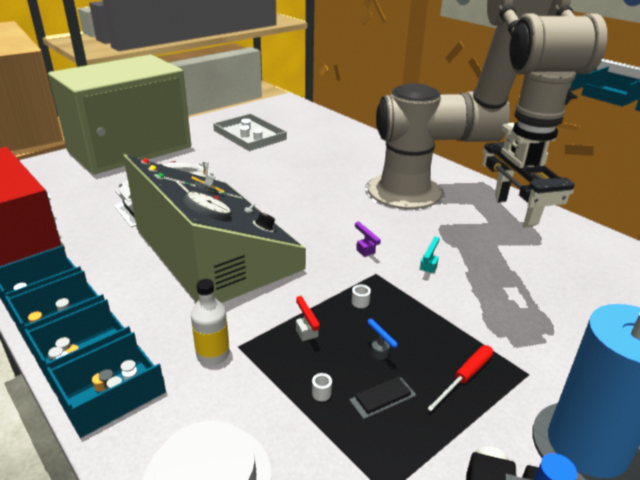

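The top view shows a red bar on a steel socket at (269,208), on the mat. The candidates are this one, the purple tee at (327,327), the turquoise tee at (269,357) and the red screwdriver grip at (164,283). Only (269,208) is a red tee on the mat. The valve's yellow strip is at (457,219), with red marks at (433,216) and (480,219).

```bash
cat > m.py <<'E'
from h import *
c=dict(np.load('/tmp/top.npz',allow_pickle=True));im=c['image'];W=world(c)
hsv=cv2.cvtColor(im,cv2.COLOR_RGB2HSV).astype(int);H,S,V=hsv[...,0],hsv[...,1],hsv[...,2]
def box(m,u0,u1,v0,v1):
    k=np.zeros_like(m);k[v0:v1,u0:u1]=1;return m&k
red=((H<8)|(H>172))&(S>150)&(V>80)
def line(m,z=None):
    v,u=np.nonzero(m);p=W[v,u] if z is None else np.array([onz(c,a,b,z) for a,b in zip(u,v)])
    r=cv2.minAreaRect(p[:,:2].astype(np.float32)*1000);return len(u),p.mean(0),np.median(W[v,u],0),r
m=box(red,240,300,190,225);print('tee',line(m,.062))
mn=np.zeros_like(m)
pan=np.zeros(m.shape,bool);pan[150:262,350:510]=1
P=W[pan];P=P[(P[:,2]>.06)&(P[:,2]<.24)]
for _ in range(6):
    q=P.mean(0);n=np.linalg.svd(P-q,full_matrices=0)[2][2];n*=np.sign(n[2]);P=P[abs((P-q)@n)<.004]
print('panel',q,n,np.degrees(np.arccos(n[2])),len(P))
yel=box((H>18)&(H<32)&(S>150)&(V>120),435,480,200,240)
v,u=np.nonzero(yel);p=W[v,u];print('yel',len(u),p.mean(0),((p-q)@n).mean())
# ray onto plane 12mm+ strip above panel
def onpl(u,v,h):
    o,d=ray(c,u,v);return o+d*(((q+n*h-o)@n)/(d@n))
p=np.array([onpl(a,b,.012) for a,b in zip(u,v)]);
y=np.array([0,1,0]);  # console axes
az=np.arctan2(-n[1],-n[0]);print('console yaw',np.degrees(az), )
cx=np.array([np.cos(az),np.sin(az),0]);cy=np.array([-cx[1],cx[0],0]);ux=np.cross(cy,n)
a=np.stack([(p-p.mean(0))@ux,(p-p.mean(0))@cy],1);r=cv2.minAreaRect((a*1000).astype(np.float32));print('strip',p.mean(0),r,np.linalg.svd(a,full_matrices=0)[2][0])
for b in((425,440,208,224),(473,487,210,228)):
    v,u=np.nonzero(box(red,*b));print('mark',len(u),onpl(u.mean(),v.mean(),0))
save(cv2.resize(np.hstack([im[180:240,230:310],im[180:240,420:500]]),None,fx=5,fy=5,interpolation=cv2.INTER_CUBIC),'crop1')
E
python3 m.py
```

```text
tee (220, array([0.60356792, 0.29114789, 0.062     ]), array([0.60257974, 0.29102431, 0.06484539]), ((603.5674438476562, 291.0785217285156), (94.04264068603516, 14.476054191589355), 72.5091552734375))
panel [ 0.57577037 -0.10900385  0.14082831] [-0.5026168   0.03565565  0.86377371] 30.25702706588897 10855
yel 121 [ 0.55979877 -0.14144411  0.14585248] 0.01121066340854736
console yaw -4.057766354500559
strip [ 0.55973005 -0.14122945  0.14671746] ((-0.9276523590087891, 0.6794338226318359), (11.377250671386719, 82.11384582519531), 50.570716857910156) [-0.77203754  0.63557693]
mark 23 [ 0.56922755 -0.08874593  0.13618492]
mark 18 [ 0.56013334 -0.19438635  0.13525386]
```

View pics/crop1.png

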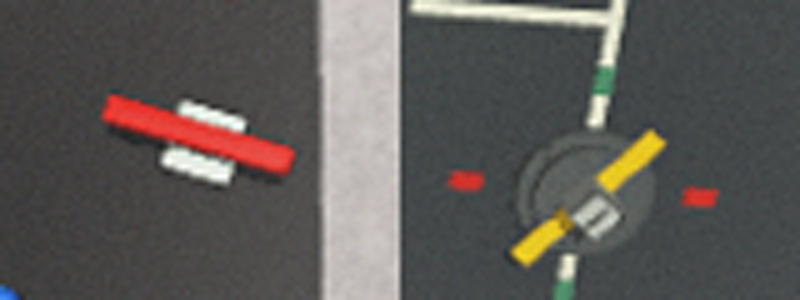

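The crop confirms a red bar with a steel socket under it, and the yellow strip with the stem standing on its bonnet. The valve angle comes out near 0.88 rad. The sizes check out: bar 94x14 mm, strip 82 mm, panel tilt 30.3°. Next I go above the tee.

```bash
cat >> h.py <<'E'
def rel(p,Rt):
    T=pose(robot.observe());d=T[:3,:3].T@(np.array(p)-T[:3,3])/.1;r=R.from_matrix(T[:3,:3].T@Rt).as_rotvec()/np.pi
    k=max(np.linalg.norm(d)/.625,np.linalg.norm(r)*180/10.7)
    print('row',np.r_[d,r].round(3),'min rows %.1f'%k)
def down(yaw): return R.from_euler('xyz',[np.pi,0,yaw]).as_matrix()
E
python3 -c "
from h import *
rel([.6036,.2911,.2],down(1.2655))"
```

```text
row [-4.081  0.07   0.26  -0.     0.     0.449] min rows 7.5
```

Call:
{"op": "move_arm", "data": {"motion": [[-0.5,0,0,0,0,0],[-1,0,0,0,0,0]]}}

```text
time: 0.35
tool_pos: [0.326, 0.4234, 0.2264]
tool_rot: [-3.141, -0.0, 2.677]
contact_force: [0.6, 0.5, 0.6]
opening: 0.0917
grip_force: 0.0
```

Call:
{"op": "move_arm", "data": {"motion": [[-0.5,0,0,0,0,0],[-1,0,0,0,0,0]]}}

```text
time: 0.6
tool_pos: [0.416, 0.3779, 0.2264]
tool_rot: [-3.141, -0.0, 2.675]
contact_force: [0.1, 1.0, -0.1]
opening: 0.0917
grip_force: 0.0
```

Call:
{"op": "move_arm", "data": {"motion": [[-0.5,0,0,0,0,0],[-1,0,0,0,0,0]]}}

```text
time: 0.85
tool_pos: [0.5054, 0.3328, 0.2263]
tool_rot: [-3.141, -0.001, 2.675]
contact_force: [0.0, 1.2, 0.4]
opening: 0.0917
grip_force: 0.0
```

Call:
{"op": "move_arm", "data": {"motion": [[-0.5,0.03,0.13,0,0,0.06],[-1,0.07,0.26,0,0,0.12],[-1,0.07,0.26,0,0,0.449],[-1,0.07,0.26,0,0,0.449],[-1,0.07,0.26,0,0,0.449],[-1,0.07,0.26,0,0,0.449],[-1,0.07,0.26,0,0,0.449],[-1,0.07,0.26,0,0,0.449],[-1,0.07,0.26,0,0,0.449],[-1,0.07,0.26,0,0,0.449]]}}

```text
time: 2.1
tool_pos: [0.5965, 0.2951, 0.2004]
tool_rot: [-3.141, 0.0, 1.266]
contact_force: [-0.1, 0.7, 0.4]
opening: 0.0916
grip_force: 0.0
```

```bash
cat > w.py <<'E'
from h import *
s=robot.observe();print(s['time'],s['tool_pos'],s['tool_rot'],s['qpos'].round(2))
c=cam('wrist');im=c['image'];save(im,'w1');W=world(c);np.savez('/tmp/w1.npz',**c)
h=cv2.cvtColor(im,cv2.COLOR_RGB2HSV).astype(int);m=((h[...,0]<8)|(h[...,0]>172))&(h[...,1]>150)&(h[...,2]>80)
m&=np.linalg.norm(W[...,:2]-[.6036,.2911],axis=-1)<.07
v,u=np.nonzero(m);print(len(u),np.median(W[v,u],0), 'edge' if len(u) and (u.min()==0 or v.min()==0 or u.max()==639 or v.max()==479) else '')
top=m&(W[...,2]>np.percentile(W[m][:,2],70)-.004);v,u=np.nonzero(top)
p=np.array([onz(c,a,b,.062)[:2]*1000 for a,b in zip(u,v)],np.float32);r=cv2.minAreaRect(p);print('top face',len(u),r,p.mean(0))
E
python3 w.py
```

```text
2.1 [0.59649437 0.29505974 0.20041592] [-3.14113765e+00  2.95368467e-04  1.26621654e+00] [0.34 0.63 1.13 0.   1.39 0.65]
1747 [0.60880364 0.29681955 0.06335757] 
top face 1721 ((608.1023559570312, 292.4249572753906), (93.9560775756836, 13.809432983398438), 72.79174041748047) [608.40393 294.74918]
```

```bash
python3 - <<'E'
from h import *
rel([.6072,.2922,.2],down(1.269))
rel([.6072,.2922,.037],down(1.269))
E
```

```text
row [ 0.005  0.111  0.005 -0.     0.    -0.001] min rows 0.2
row [ 5.000e-03  1.110e-01  1.635e+00 -0.000e+00  0.000e+00 -1.000e-03] min rows 2.6
```

View pics/w1.png

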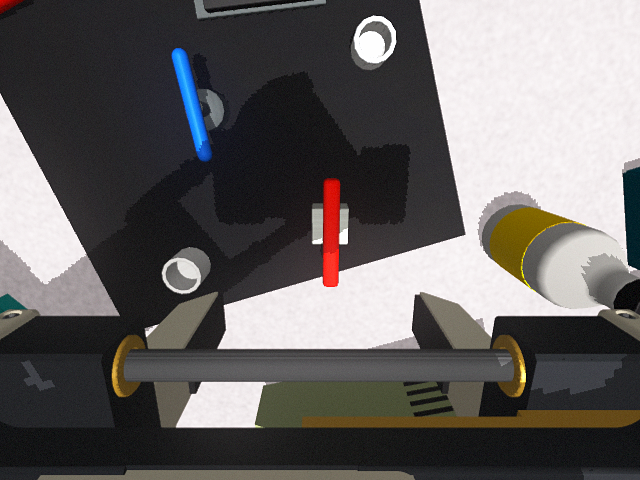

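The wrist view shows the whole red bar around (331,232), with its steel socket at (330,224) and the path clear. The hex key (195,105), the pistons and the bottle stand well aside. Descend and grip.

Call:
{"op": "move_arm", "data": {"motion": [[0.01,0.11,0.4,0,0,0],[0.01,0.11,0.8,0,0,0],[0.01,0.11,0.8,0,0,0]]}}

```text
time: 2.52
tool_pos: [0.6053, 0.2919, 0.1172]
tool_rot: [-3.135, 0.004, 1.265]
contact_force: [-0.1, 0.1, -1.2]
opening: 0.0922
grip_force: 0.0
```

Call:
{"op": "move_arm", "data": {"motion": [[0,0,0.4,0,0,0],[0,0,0.7,0,0,0],[0,0,0.82,0,0,0],[0,0,0.82,0,0,0]]}}

```text
time: 3.02
tool_pos: [0.6079, 0.293, 0.0397]
tool_rot: [3.141, -0.001, 1.265]
contact_force: [0.6, 0.8, 0.7]
opening: 0.0921
grip_force: 0.0
```

Call:
{"op": "move_arm", "data": {"motion": [[0,0,0,0,0,0],[0,0,0,0,0,0],[0,0,0,0,0,0],[0,0,0,0,0,0],[0,0,0,0,0,0],[0,0,0,0,0,0],[0,0,0,0,0,0],[0,0,0,0,0,0]], "fingers": -1, "newtons": 40}}

```text
time: 4.03
tool_pos: [0.6074, 0.2927, 0.0387]
tool_rot: [-3.142, -0.0, 1.264]
contact_force: [-0.9, 0.2, 0.1]
opening: 0.0165
grip_force: 0.0
```

Call:
{"op": "move_arm", "data": {"motion": [[0,0,0,0,0,0],[0,0,0,0,0,0],[0,0,0,0,0,0]]}}

```text
time: 4.4
tool_pos: [0.6073, 0.2928, 0.0387]
tool_rot: [-3.141, -0.0, 1.264]
contact_force: [-0.2, -0.1, 0.0]
opening: 0.0135
grip_force: 40.0
```

Call:
{"op": "move_arm", "data": {"motion": [[0,0,-0.3,0,0,0],[0,0,-0.8,0,0,0],[0,0,-1,0,0,0],[0,0,-1,0,0,0]]}}

```text
time: 4.9
tool_pos: [0.6082, 0.293, 0.1403]
tool_rot: [3.139, -0.002, 1.264]
contact_force: [0.5, 0.4, -3.5]
opening: 0.0136
grip_force: 40.0
```

Call:
{"op": "move_arm", "data": {"motion": [[0,0,-0.5,0,0,0],[0,0,-1,0,0,0],[0,0,-1,0,0,0]]}}

```text
time: 5.28
tool_pos: [0.6088, 0.2932, 0.2418]
tool_rot: [3.136, -0.004, 1.264]
contact_force: [-0.2, -0.6, -2.6]
opening: 0.0137
grip_force: 40.0
```

```bash
cat > t.py <<'E'
from h import *
# frames: n true 30deg about console yaw
import sys
yaw=np.radians(-4.5);cx=np.array([np.cos(yaw),np.sin(yaw),0]);cy=np.array([-cx[1],cx[0],0])
n=-.5*cx+np.array([0,0,np.cos(np.pi/6)]);ux=np.cross(cy,n)
seat=np.array([.5590,-.1412,.1465])
def tool(th,h,seat=seat,hand=0.0387-0.0):   # h: underside height above seat
    x=-np.sin(th)*ux+np.cos(th)*cy;z=-n;y=np.cross(z,x)
    return seat+n*(h+hand),np.stack([x,y,z],1)
E
python3 - <<'E'
from t import *
s=robot.observe();print(s['opening'],s['grip_force'],s['qpos'].round(3))
p,Rt=tool(.88,.12);print(p);rel(p,Rt)
E
```

```text
0.013662658517973407 39.99930739402771 [0.336 0.62  1.026 0.    1.489 0.642]
[ 0.47989461 -0.13497427  0.28393823]
row [-4.47   0.065 -0.439 -0.164 -0.056 -0.345] min rows 7.2
```

Call:
{"op": "move_arm", "data": {"motion": [[-0.5,0,-0.2,0,0,0],[-1,0,-0.44,0,0,0]]}}

```text
time: 5.52
tool_pos: [0.5756, 0.1963, 0.2789]
tool_rot: [-3.136, 0.004, 1.265]
contact_force: [0.8, -0.8, -1.4]
opening: 0.0134
grip_force: 40.0
```

Call:
{"op": "move_arm", "data": {"motion": [[-0.5,0,0,0,0,0],[-1,0,0,0,0,0]]}}

```text
time: 5.78
tool_pos: [0.5455, 0.1005, 0.28]
tool_rot: [-3.138, 0.002, 1.264]
contact_force: [0.4, -0.4, -3.5]
opening: 0.0136
grip_force: 40.0
```

Call:
{"op": "move_arm", "data": {"motion": [[-0.5,0,0,0,0,0],[-1,0,0,0,0,0]]}}

```text
time: 6.02
tool_pos: [0.5152, 0.0054, 0.2799]
tool_rot: [-3.137, 0.001, 1.264]
contact_force: [-0.1, 0.0, -3.0]
opening: 0.0137
grip_force: 40.0
```

Call:
{"op": "move_arm", "data": {"motion": [[-0.5,0.03,0,-0.02,-0.007,-0.043],[-1,0.06,0,-0.04,-0.014,-0.086],[-1,0.06,0,-0.164,-0.056,-0.345],[-1,0.06,0,-0.164,-0.056,-0.345],[-1,0.06,0,-0.164,-0.056,-0.345],[-1,0.06,0,-0.164,-0.056,-0.345],[-1,0.06,0,-0.164,-0.056,-0.345],[-1,0.06,0,-0.164,-0.056,-0.345],[-1,0.06,0,-0.164,-0.056,-0.345],[-1,0.06,0,-0.164,-0.056,-0.345]]}}

```text
time: 7.28
tool_pos: [0.4926, -0.0903, 0.2823]
tool_rot: [2.795, 0.391, 2.303]
contact_force: [-0.1, -0.5, -2.2]
opening: 0.0137
grip_force: 40.0
```

```bash
cat > w2.py <<'E'
from t import *
s=robot.observe();print(s['time'],s['tool_pos'],s['tool_rot'],s['qpos'].round(2))
c=cam('wrist');save(c['image'],'w2');np.savez('/tmp/w2.npz',**c)
p,Rt=tool(.88,.12);rel(p,Rt)
E
python3 w2.py
```

```text
7.275 [ 0.49264122 -0.09028448  0.28232992] [2.79538539 0.39083701 2.3030413 ] [-0.45 -0.01  1.92  0.26  0.76 -1.4 ]
row [-0.234 -0.398 -0.058 -0.002 -0.002  0.   ] min rows 0.7
```

View pics/w2.png

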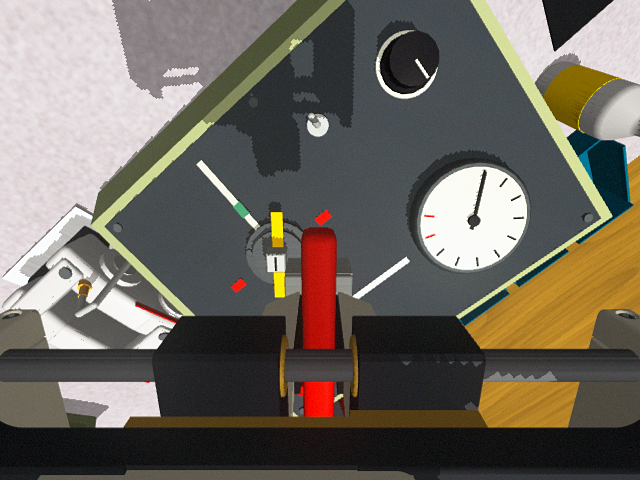

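The wrist view shows the yellow strip at (277,252) running up the image, with the stem tip at (276,262). The red marks are at (323,217) and (239,285), and the held red bar, parallel to the strip, has its end at (318,228). I'll measure the seat and the bar in this one view.

```bash
cat > m2.py <<'E'
import sys
from t import *
def measure(f,sb,bb,mk,tb):
    c=dict(np.load(f,allow_pickle=True));im=c['image'];W=world(c)
    h=cv2.cvtColor(im,cv2.COLOR_RGB2HSV).astype(int);H,S,V=h[...,0],h[...,1],h[...,2]
    red=((H<8)|(H>172))&(S>150)&(V>60)
    yel=(H>18)&(H<34)&(S>130)&(V>90)
    def box(m,b):
        k=np.zeros_like(m);k[b[2]:b[3],b[0]:b[1]]=1;return m&k
    P=W[100:320,200:420].reshape(-1,3);q=seat-n*.012;P=P[abs((P-q)@n)<.01]
    for _ in range(6):
        q=P.mean(0);m=np.linalg.svd(P-q,full_matrices=0)[2][2];m*=np.sign(m[2]);P=P[abs((P-q)@m)<.003]
    print('panel n',m,'assumed',n,'seat h above panel',(seat-q)@m,len(P),'yaw',np.degrees(np.arctan2(-m[1],-m[0])))
    def onpl(u,v,hh):
        o,d=ray(c,u,v);return o+d*(((q+m*hh-o)@m)/(d@m))
    M=[]
    for b in mk:
        v,u=np.nonzero(box(red,b));M.append(onpl(u.mean(),v.mean(),0.0))
    e=M[0]-M[1];e/=np.linalg.norm(e);g=np.cross(e,m)
    print('marks mid->seat',(M[0]+M[1])/2+m*.012,'yaw',np.degrees(np.arctan2(-e[0],e[1])),'dist',np.linalg.norm(M[0]-M[1]))
    v,u=np.nonzero(box(yel,sb));p=np.array([onpl(a,b,.012) for a,b in zip(u,v)]);s0=p.mean(0)
    a=np.stack([(p-s0)@g,(p-s0)@e],1);r=cv2.minAreaRect((a*1000).astype(np.float32));d=np.linalg.svd(a,full_matrices=0)[2][0]
    d*=np.sign(d[1]);cen=s0+(r[0][0]*g+r[0][1]*e)/1000
    print('strip',len(u),cen,r,'theta',np.arctan2(-d[0],d[1]))
    # stem tip: pale face pixels
    tip=(S<60)&(V>150);v,u=np.nonzero(box(tip,tb));tp=np.array([onpl(a,b,.0325) for a,b in zip(u,v)])
    if len(u):
        st=[(x-seat) for x in tp];rr=cv2.minAreaRect(np.array([[x@g*1000,x@e*1000] for x in st],np.float32))
        t0=seat+(rr[0][0]*g+rr[0][1]*e)/1000;t0=t0-m*((t0-q)@m-.012);print('tip->seat',t0,rr)
    # bar in tool frame
    T=c['T']; he=np.array(c['hand_eye']);v,u=np.nonzero(box(red,bb))
    zt=-.0233;pts=[]
    for a,b in zip(u,v):
        d=he[:3,:3]@np.array([(a-c['cx'])/c['f'],-(b-c['cy'])/c['f'],-1.]);o=he[:3,3];pts.append((o+d*(zt-o[2])/d[2])*1000)
    pts=np.array(pts);x=pts[:,0];
    sel=pts[(abs(x)<45)];print('bar tool frame: x',x.min(),x.max(),'y',np.percentile(sel[:,1],1),np.percentile(sel[:,1],99))
    print('depth of bar top in tool z', np.median([(he@np.r_[(a-c['cx'])/c['f']*c['range_z'][b,a],-(b-c['cy'])/c['f']*c['range_z'][b,a],-c['range_z'][b,a],1])[2] for a,b in zip(u,v)]))
if __name__=='__main__':
    measure('/tmp/w2.npz',(262,292,205,300),(295,342,225,315),((312,334,208,226),(228,250,276,294)),(266,288,255,273))
E
python3 m2.py
python3 - <<'E'
import cv2,sys
im=cv2.imread('pics/w2.png')[195:320,210:377];cv2.imwrite('pics/w2c.png',cv2.resize(im,None,fx=4.7,fy=4.7,interpolation=cv2.INTER_CUBIC))
E
```

```text
panel n [-0.499481    0.04130828  0.86533945] assumed [-0.49845867  0.03922955  0.8660254 ] seat h above panel 0.015296929741320946 37656 yaw -4.72773924854231
marks mid->seat [ 0.56216997 -0.13983619  0.14445465] yaw -4.724634592291461 dist 0.10610582357063848
strip 697 [ 0.56210519 -0.13986923  0.14441883] ((3.139730453491211, -2.6239852905273438), (10.705399513244629, 81.9457015991211), 51.07908630371094) theta 0.8886886371234506
tip->seat [ 0.56184502 -0.13941619  0.14424703] ((1.1972801685333252, 2.0121564865112305), (15.38331413269043, 14.604730606079102), 50.70608901977539)
bar tool frame: x 12.000209394122122 49.652893984828836 y -6.437566017078607 7.069241502273721
depth of bar top in tool z -0.02458603105511177
```

View pics/w2c.png

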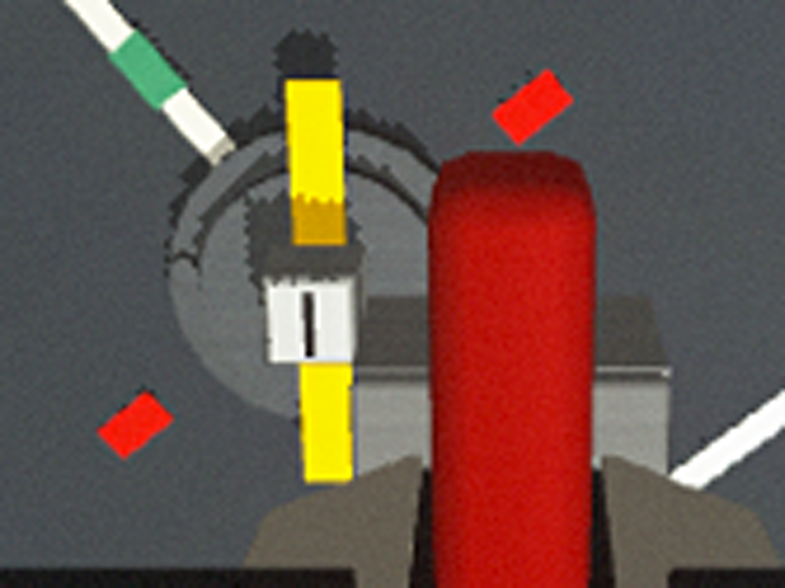

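The enlarged view shows the stem end with its black line parallel to the bar. It also shows the socket's top edge at row ~273.7, between columns ~285.5 and 352. I'll use those edges to get the handle's offset in the grip.

```bash
python3 - <<'E'
from t import *
c=dict(np.load('/tmp/w2.npz',allow_pickle=True));he=np.array(c['hand_eye']);print(he.round(4))
def pt(u,v,z):
    d=he[:3,:3]@np.array([(u-c['cx'])/c['f'],-(v-c['cy'])/c['f'],-1.]);o=he[:3,3];return ((o+d*(z-o[2])/d[2])*1000).round(2)
print('bar top edge (47.5)',pt(318,236,-.0233),'bottom',pt(318,227.6,-.0073))
print('socket top edge (17,+-17)',pt(285.8,273.7,.0107),pt(352.1,273.7,.0107))
print('socket bottom edge',pt(286.5,259,.0387),pt(348,259,.0387))
yaw=np.radians(-4.72)
import t
t.cx=np.array([np.cos(yaw),np.sin(yaw),0]);t.cy=np.array([-t.cx[1],t.cx[0],0]);t.n=-.5*t.cx+np.array([0,0,np.cos(np.pi/6)]);t.ux=np.cross(t.cy,t.n)
p,Rt=tool(.8887,.035,seat=np.array([.5621,-.1398,.1444]));rel(p,Rt)
E
```

```text
[[ 1.000e-04  9.521e-01  3.058e-01  8.300e-02]
 [ 1.000e+00  2.000e-04 -9.000e-04  2.000e-04]
 [-9.000e-04  3.058e-01 -9.521e-01 -1.565e-01]
 [ 0.000e+00  0.000e+00  0.000e+00  1.000e+00]]
bar top edge (47.5) [ 45.32   0.14 -23.3 ] bottom [44.51  0.14 -7.3 ]
socket top edge (17,+-17) [ 16.23 -15.88  10.7 ] [16.22 17.09 10.7 ]
socket bottom edge [ 14.1  -17.92  38.7 ] [14.09 17.31 38.7 ]
row [-0.239 -0.37   0.825 -0.001 -0.002 -0.001] min rows 1.5
```

Call:
{"op": "move_arm", "data": {"motion": [[-0.12,-0.37,0.2,0,0,0],[-0.23,-0.37,0.4,0,0,0],[-0.23,-0.37,0.6,0,0,0],[-0.23,-0.37,0.82,0,0,0],[-0.23,-0.37,0.82,0,0,0],[-0.23,-0.37,0.82,0,0,0]]}}

```text
time: 8.07
tool_pos: [0.5246, -0.1362, 0.2092]
tool_rot: [2.795, 0.393, 2.304]
contact_force: [0.6, 0.3, -2.3]
opening: 0.0136
grip_force: 40.0
```

```bash
sed -i 's/w2/w3/g' w2.py; python3 w2.py; python3 - <<'E'
import cv2
im=cv2.imread('pics/w3.png')[180:330,230:410];cv2.imwrite('pics/w3c.png',cv2.resize(im,None,fx=4,fy=4,interpolation=cv2.INTER_CUBIC))
E
```

```text
8.075 [ 0.52460031 -0.13624982  0.20918498] [2.7948906  0.39269499 2.30439982] [-0.52  0.16  1.96  0.39  0.58 -1.61]
row [ 0.001 -0.03  -0.868 -0.001 -0.001  0.001] min rows 1.4
```

View pics/w3c.png

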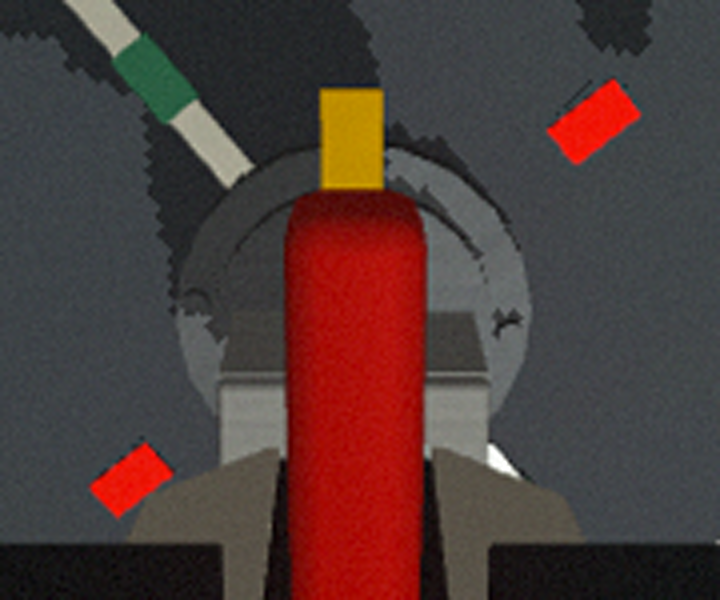

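The strip's centre column is 318, the bar's 319 and the socket's 318.5, so sideways alignment is good. Now the along-strip check.

```bash
python3 - <<'E'
from h import *
c=dict(np.load('/tmp/w3.npz',allow_pickle=True));he=np.array(c['hand_eye'])
def pt(u,v,z):
    d=he[:3,:3]@np.array([(u-c['cx'])/c['f'],-(v-c['cy'])/c['f'],-1.]);o=he[:3,3];return ((o+d*(z-o[2])/d[2])*1000).round(2)
print('strip end -41:',pt(318,202,.0737)-[41,0,0])
print('socket bottom edge -17',pt(318.8,258,.0387)-[17,0,0],'socket top',pt(318.5,274.5,.0107)-[17,0,0])
print('marks mid', (pt(230+595/4,180+122/4,.0857)+pt(230+132/4,180+481/4,.0857))/2)
E
```

```text
strip end -41: [-0.43  0.13 73.7 ]
socket bottom edge -17 [-2.3   0.58 38.7 ] socket top [-1.2   0.38 10.7 ]
marks mid [-1.12   0.515 85.7  ]
```

Call:
{"op": "move_arm", "data": {"motion": [[0.01,0,0.08,0,0,0],[0.01,0,0.14,0,0,0],[0.01,0,0.18,0,0,0],[0.01,0,0.2,0,0,0],[0.01,0,0.22,0,0,0]], "newtons": 60}}

```text
time: 8.75
tool_pos: [0.5348, -0.1366, 0.1891]
tool_rot: [2.795, 0.393, 2.304]
contact_force: [0.1, -0.0, -2.1]
opening: 0.0131
grip_force: 60.0
```

It has entered about 7 mm past the stem tip without force. Continue.

Call:
{"op": "move_arm", "data": {"motion": [[0,0,0.04,0,0,0],[0,0,0.08,0,0,0],[0,0,0.1,0,0,0],[0,0,0.12,0,0,0],[0,0,0.13,0,0,0]]}}

```text
time: 9.38
tool_pos: [0.5412, -0.1371, 0.1778]
tool_rot: [2.795, 0.393, 2.304]
contact_force: [0.4, 0.1, -2.2]
opening: 0.0131
grip_force: 60.0
```

```bash
cat > s.py <<'E'
from t import *
s=robot.observe();T=pose(s);print(s['time'],'F tool',T[:3,:3].T@s['contact_force'],'h est',((s['tool_pos']-np.array([.5621,-.1398,.1444]))@n)-.0387, 'lat tool',T[:3,:3].T@(s['tool_pos']-np.array([.5621,-.1398,.1444])),s['grip_force'])
E
python3 s.py
```

```text
9.375 F tool [ 0.68240291 -0.36322435  2.1157055 ] h est 0.0007805276317494891 lat tool [ 0.00197704 -0.00037083 -0.03947187] 59.999356269836426
```

Call:
{"op": "move_arm", "data": {"motion": [[0,0,0.01,0,0,0],[0,0,0.02,0,0,0],[0,0,0.02,0,0,0]]}}

```text
time: 9.75
tool_pos: [0.5421, -0.1372, 0.1761]
tool_rot: [2.795, 0.393, 2.304]
contact_force: [0.8, -1.3, -2.6]
opening: 0.0138
grip_force: 60.0
```

```bash
python3 s.py
```

```text
9.75 F tool [-0.3838901  -1.23776649  2.76627638] h est -0.001192915373460654 lat tool [ 0.00201756 -0.00039851 -0.03749792] 59.99917209148407
```

Call:
{"op": "move_arm", "data": {"motion": [[0,0,0.01,0,0,0],[0,0,0.015,0,0,0],[0,0,0.015,0,0,0]]}}

```text
time: 10.12
tool_pos: [0.5424, -0.1373, 0.1756]
tool_rot: [2.795, 0.393, 2.305]
contact_force: [-10.5, -0.7, 7.9]
opening: 0.0135
grip_force: 60.0
```

```bash
python3 s.py
```

```text
10.125 F tool [  2.96948741  -4.49278843 -12.03099331] h est -0.001749226905738352 lat tool [ 0.00194412 -0.00038343 -0.03694311] 60.00308454036713
```

Contact is about 14 N along the axis, at the expected depth, so the handle is on the bonnet. It has held there for more than 0.2 s. Now I turn clockwise about the handle axis, which is about 1.8 mm off the tool axis.

Call:
{"op": "move_arm", "data": {"motion": [[0,0,0.005,0,0,0],[0,0,0.005,0,0,0],[0,0.003,0.005,0,0,0.05],[0,0.006,0.005,0,0,0.1],[-0.001,0.008,0.005,0,0,0.15],[-0.002,0.011,0.005,0,0,0.2],[-0.002,0.011,0.005,0,0,0.2]]}}

```text
time: 11.0
tool_pos: [0.5437, -0.1369, 0.1762]
tool_rot: [2.636, 0.126, 1.712]
contact_force: [-11.5, -1.2, 12.3]
opening: 0.0135
grip_force: 60.0
```

```bash
python3 s.py;python3 -c "
from h import *
print(robot.observe()['torque'],robot.observe()['qpos'].round(2))"
```

```text
11.0 F tool [ -1.16304209  -4.22539383 -16.30554415] h est -0.0018435463103613006 lat tool [ 1.40378087e-03  2.98996948e-05 -3.68583647e-02] 60.02045452594757
[-0.18019761  1.08030752 -0.19662217] [-0.5   0.24  1.96  0.44  0.5  -1.01]
```

Call:
{"op": "move_arm", "data": {"motion": [[0,0.002,0,0,0,0.04],[0,0.004,0,0,0,0.08],[0,0.006,0,0,0,0.1],[0,0.006,0,0,0,0.11],[0,0.006,0,0,0,0.11],[0,0.006,0,0,0,0.11]]}}

```text
time: 11.75
tool_pos: [0.5441, -0.137, 0.1765]
tool_rot: [2.624, -0.043, 1.413]
contact_force: [-13.4, -2.3, 11.6]
opening: 0.0136
grip_force: 60.1
```

```bash
cat >> s.py <<'E'
x=T[:3,0];print('bar angle from console y',np.arctan2(-x@ux,x@cy),'torque tool',T[:3,:3].T@s['torque'])
E
python3 s.py
```

```text
11.75 F tool [ -3.85583606  -5.34592398 -16.64325133] h est -0.0018273890963898393 lat tool [ 1.26699314e-03  4.55713454e-05 -3.68770546e-02] 60.08489906787872
bar angle from console y -0.09028395264999309 torque tool [ 1.13546416 -0.71183535 -0.28675538]
```

Call:
{"op": "move_arm", "data": {"motion": [[0,0,0,0,0,0.008],[0,0,0,0,0,0.015],[0,0,0,0,0,0.015],[0,0,0,0,0,0.015]]}}

```text
time: 12.25
tool_pos: [0.544, -0.1371, 0.1764]
tool_rot: [2.626, -0.065, 1.372]
contact_force: [-12.2, -2.2, 11.4]
opening: 0.0133
grip_force: 60.4
```

```bash
python3 s.py
```

```text
12.25 F tool [ -3.83905225  -4.25176996 -15.80920954] h est -0.0018419395965136795 lat tool [ 0.00117153 -0.00011316 -0.03686213] 60.353506207466125
bar angle from console y -0.13633297887652127 torque tool [ 1.15026876 -0.88917929 -0.642927  ]
```

The torque rose from 0.29 to 0.64 N m, so the valve is on its stop. Unwind slightly, relieve the push and release.

Call:
{"op": "move_arm", "data": {"motion": [[0,0,-0.005,0,0,-0.012],[0,0,-0.012,0,0,-0.012],[0,0,-0.012,0,0,-0.012]]}}

```text
time: 12.62
tool_pos: [0.5439, -0.137, 0.1765]
tool_rot: [2.625, -0.048, 1.403]
contact_force: [-4.0, -4.5, 2.2]
opening: 0.0134
grip_force: 60.0
```

```bash
python3 s.py
```

```text
12.625 F tool [-5.00039338 -1.58881633 -3.68092637] h est -0.0017093039936025498 lat tool [ 0.00127769 -0.00021365 -0.03699365] 60.01390099525452
bar angle from console y -0.10122915122299513 torque tool [ 0.63107637 -0.95492067 -0.16786442]
```

Call:
{"op": "move_arm", "data": {"motion": [[0,0,0,0,0,0],[0,0,0,0,0,0],[0,0,0,0,0,0],[0,0,0,0,0,0],[0,0,0,0,0,0],[0,0,0,0,0,0]], "fingers": 0.1}}

```text
time: 13.38
tool_pos: [0.5438, -0.1364, 0.1761]
tool_rot: [2.626, -0.049, 1.404]
contact_force: [0.1, -0.3, -0.0]
opening: 0.0506
grip_force: 0.0
```

Call:
{"op": "move_arm", "data": {"motion": [[0,0,-0.1,0,0,0],[0,0,-0.3,0,0,0],[0,0,-0.6,0,0,0],[0,0,-1,0,0,0],[0,0,-1,0,0,0],[0,0,-1,0,0,0]]}}

```text
time: 14.12
tool_pos: [0.4942, -0.1324, 0.2629]
tool_rot: [2.626, -0.049, 1.403]
contact_force: [-0.5, -0.3, -0.7]
opening: 0.0507
grip_force: 0.0
```

```bash
sed -i 's/w3/w4/g' w2.py; python3 w2.py; python3 s.py
```

```text
14.125 [ 0.49423662 -0.13237603  0.26293301] [ 2.62617037 -0.04903724  1.4034167 ] [-0.56  0.03  1.93  0.34  0.74 -0.58]
row [-0.04  -0.011 -0.257 -0.002 -0.001 -0.312] min rows 5.3
14.175 F tool [ 0.07744636 -0.18598586 -0.17572562] h est 0.0975636726779091 lat tool [ 0.00198512 -0.00135744 -0.13626029] 0.0
bar angle from console y -0.10161493279685456 torque tool [ 0.38871569 -0.11055854 -0.07878509]
```

View pics/w4.png

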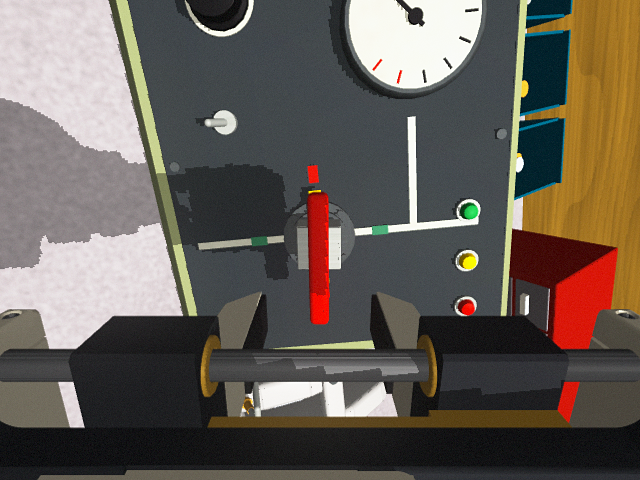

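The view shows the bar from (318,195) to (319,322) on the stem, the strip's tip at (314,191) lying on the red mark (313,174), and the socket down on the bonnet. One numeric check of height and angle before handing in.

```bash
python3 - <<'E'
from t import *
c=dict(np.load('/tmp/w4.npz',allow_pickle=True));W=world(c);h=cv2.cvtColor(c['image'],cv2.COLOR_RGB2HSV).astype(int)
m=((h[...,0]<8)|(h[...,0]>172))&(h[...,1]>150)&(h[...,2]>60);k=np.zeros_like(m);k[188:326,305:332]=1
S=np.array([.5621,-.1398,.1444]);P=W[m&k];H=(P-S)@n;print('bar top h (62)',np.median(H)*1000)
b=P[H>np.median(H)-.004];print('centre',(b-S).mean(0)@ux*1000,(b-S).mean(0)@cy*1000)
a=np.stack([(b-b.mean(0))@ux,(b-b.mean(0))@cy],1);d=np.linalg.svd(a,full_matrices=0)[2][0];d*=np.sign(d[1]);print('bar angle',np.arctan2(-d[0],d[1]))
Q=W[100:300,170:500].reshape(-1,3);g=(Q-S)@n;print('panel h (-12)',np.median(g[abs(g+.012)<.006])*1000)
E
```

```text
bar top h (62) 61.54337194214027
centre 0.3322978260339518 4.472299261745733
bar angle -0.09017533123506606
panel h (-12) -12.080708872277834
```

```bash
python3 -c "
from h import *
print(robot.hand_in())"
```

```text
the job is handed in; nothing more can be done
None
```

I fitted the red tee handle fully home on the stem, turned the valve clockwise to its stop and released the handle there, with its bar about 0.09 rad off straight across the panel (limit 0.2); the job is handed in, but no verdict came back.

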